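Unlatch a docked module and hold it upright over the contact reader

TASK

Press the red lever of the blue test dock down until it clicks and stays down by itself, then draw the black module out of the dock. Turn it upright with its gold contact end straight down and its wide side along the long side of the white reader's lit window, and hold it still over the middle of the window, contacts about 70 mm above it. Do not let the module touch the reader, leave everything else on the bench in place, and finish while still holding the module there in the gripper.

Things in the scene. Friction and masses are not known exactly. Their poses are not given: they have to be found in the camera images.
- dock: Test dock fixed to the bench: grey base 130 (x) x 152 (y, -45 to +107) x 18 mm bearing a blue leaning nest. Origin on the bench under the base, z up, front towards its -x; yaw within 0.3 rad of 0, so the front looks roughly at the robot. It carries the red lever on its +y side. Dock and reader may swap sides of the bench.
- nest_mouth (a point): Centre of the mouth of the nest, a blue pocket 45 mm deep, inside 30.4 x 47.4 mm (dock y), walls 6 mm, leaning 0.61 rad (35 degrees) from vertical towards the dock's -x: things leave it along (-0.573, 0, 0.820) in the dock frame. The mouth's centre is 72 mm above the bench, its highest rim 85 mm.
- nest_floor (a point): Centre of the nest's inner floor, on which the module stands (axes as the dock's).
- release (a joint): Red-padded steel lever on the dock. 0 = up: its hook lies over the module's ear and blocks it. Grows (rad) as the pad is pressed, to a stop at 0.36 (pad 28 mm lower, module free). A spring strut (about 6 N at the pad at first, less further down) lifts it again if let go before 0.22 rad (pad 16 to 18 mm down); past that it snaps over to the stop by itself and stays there.
- release_hinge (a point): Hinge of the lever, its axis along the dock's x; at (-0.006, 0.048, 0.032) m in the dock frame. With the lever down, the hook beside the module reaches about 95 mm above the bench and lies 42 to 68 mm to the dock's +y side of its middle.
- release_pad (a point): Centre of the top face of the red pad, 36 (dock x) x 30 mm (dock y); at the start 51 mm above the bench and 126 mm to the dock's +y side. It moves with the lever; press it straight down from above. 22 to 26 mm of travel is sure to trip it.
- module: Black block 28 (x, thickness) x 45 (y, width) x 130 mm (z, length), 0.15 to 0.3 kg, yellow screen on its -x face near the top. Origin at the centre of its bottom end (gold contacts), z along its length to the top end; at the start it leans with the nest, y along the dock's y. Above the ears it is plain and free to grip across width or thickness, best at z = 105 mm.
- module_contacts (a point): Centre of the module's gold contact end (same as its origin and axes). Two ears, 6 mm thick (46 to 52 mm from this end), stick out 11 mm on either side in y; the lever's hook holds one. The module leaves the nest after 45 mm along its own z, once the lever is down.
- reader: White flat contact reader fixed to the bench, 120 (x) x 120 (y) x 50 mm high, origin on the bench under its middle, z up, yaw within 0.5 rad of 0. On its top a lit green window in a black frame, 36 (x) x 60 mm (y, the long side).
- reader_window (a point): Centre of the window, in the reader's top face, 50 mm above the bench; axes as the reader's.
- spare_module: Bystander: grey module of the same shape lying flat on the bench, origin at the centre of its contact end, 14 mm up. Leave alone.
- screwdriver: Bystander: screwdriver lying on the bench. Leave alone.
- tape: Bystander: yellow ring of tape, 70 mm across, 18 mm high, on the bench between robot and fixtures. Leave alone.
- cleaner: Bystander: blue bottle, 52 mm across, 130 mm high, at the far side. Leave alone.
- parts_bin: Bystander: yellow open bin 90 x 130 x 55 mm at the far side. Leave alone.
- circuit_board: Bystander: green circuit board 90 x 120 mm, about 22 mm high, on the bench. Leave alone.

How it is judged:
By the outcome, as a careful person would: the job done as asked, in the order asked, and still so for the second after the job is handed in, while the arm keeps its last pose, push and grip.
It also fails if it takes over 58 s, if anything falls off the work surface, if the arm or the gripper's body presses on something with over 40 N, if the wrist force passes 120 N, or if a joint passes its speed limit or range.

ROBOT

A 6-joint arm with a two-finger parallel gripper is mounted at the origin on the work surface. World frame = base frame: x ahead of the robot, y to its left, z up, the work surface at z = 0. Lengths are in m, angles in rad, forces in N, time in s.
With the tool pointing down it reaches from about 0.325 to 0.9 m from the base axis. Payload 3.5 kg.
Tool frame: the origin (TCP) lies midway between the tips of the shut fingers; the grasp point (between the pads) lies 19 mm behind it; z points along the fingers, y is the line along which they close (so a half turn about z gives the same grasp; the last joint's range is limited). The gripper opens to 85 mm and grips with 20 to 120 N. Pads are 22 mm wide; open, the fingers measure 114 mm over their backs; the gripper's body (76 mm by 85 mm) begins 54 mm behind the grasp point. The pads swing forward as they close: fully open they stand 13 mm farther back than shut.
Start: joints at [1.034, 0.276, -0.026, 1.268, 0, 1.467], TCP at [0.263, 0.567, 0.231] pointing down, gripper open.
Joint ranges: [-3.12, 3.12], [-0.85, 1.88], [-1.08, 1.24], [-1.95, 2.15], [-1.57, 1.53], [-3.14, 3.14]. Speed limits (rad/s): [2.57, 2.57, 3.14, 3.14, 3.14, 3.14].

INTERFACE

Orientations are given as a unit quaternion [x, y, z, w].
In Python, from station import manip gives the robot as it stands.
- The arm moves only by the tool send_rows, never from a script. Its argument "rows" is a list of rows, each an object of numbers: "x", "y", "z": the shift along the tool's x, y, z in cm; "turn": the turn about the tool's z in degrees. In form: [{"x": .., "y": .., "z": .., "turn": ..}, ...]. A call has 1 to 10 rows; each row shifts and turns the commanded pose from where the row before left it, along the tool's axes as they then stand; what a row does not reach is not made up. A row lasts 1/10 s, in which the tool goes at most 50 mm and 8.59 degrees, less where a joint would pass 70% of its speed; a pose out of reach is approached as far as the arm can. A call is refused whole if a number of a shift passes 5 or a number of a turn 8.59, either way. A call with a gripper value outside its range is refused whole. "fingers" is the closure, from 0 (fully open) to 1 (shut), set as the call begins (left out, the last holds). The fingers move at their own pace and stop on an object; the grip force is fixed at half the most. Time passes only in rows, so rows that do not move let the fingers close. It gives the time, the measured TCP pose, the force, the opening and the grip force at its end, in the units of the state.
- manip.sense(): the state, without advancing time (a new reading comes with each control period).
- manip.capture(name): name is "side" or "top"; returns a dict with "img" (480x640x3 uint8, blue, green, red), "fx", "fy", "cx", "cy" (pixels), "k1" (the pictures are not rectified: a ray, as slopes to the right and down, at radius r is drawn at 1 + k1 r^2 times it, then the intrinsics apply), "extrinsics" (4x4, takes a point from world to camera coordinates). Camera axes: x right, y up, looking along -z (the intrinsics and any distortion apply to the point x, -y, -z); pixel columns grow to the right and rows downward; lengths in m; the calibration is good to about 2 mm. A picture is of the moment at which its call begins. There is no depth.
- manip.close_job(): hands the job in; it is judged then, once.
The state is a dict: "clock": time; "joints": joint angles; "joint_velocities": joint speeds; "joint_torque": joint torques, N m; "tcp_pos": TCP position; "tcp_rot": TCP orientation; "wrist_force": force on the tool from outside, world axes, zero at the start; "torque": the same for the moment, N m; "grip_width": finger opening in m; "gripper_force": force on a finger pad.
Only numpy, scipy, OpenCV 4.12 (cv2) and the standard library are available. Lean on these libraries where they do the work, as an engineer would, in place of code of your own. Each camera call takes 0.05 s, during which the arm holds its last target. There are 200 camera calls.

## Working session

There is one attempt and no reset: what is moved stays moved. The work goes in short steps, Python scripts to look and compute and a tool call to move; the robot and the scene stay as the last step left them, time stands still between calls to the robot, and variables do not carry over. Pictures are saved under pics/ and viewed, at most 10 in all, crops included, and the job is handed in when it is done.

Besides the shell and the picture viewer there is one more tool, called as a command line: name --argument value ..., lists and objects as JSON in quotes. send_rows: Moves the arm, as the interface text tells. Its arguments: {"type":"object","properties":{"rows":{"type":"array","items":{"type":"object","properties":{"x":{"type":"number"},"y":{"type":"number"},"z":{"type":"number"},"turn":{"type":"number"}}}},"fingers":{"type":"number"}},"required":["rows"]}

```bash
mkdir -p pics; ls
python3 - <<'E'
from station import manip
import cv2,numpy as np
s=manip.sense();print(s)
for n in("side","top"):
    c=manip.capture(n);cv2.imwrite(f"pics/{n}0.png",c["img"])
    print(n,{k:v for k,v in c.items() if k!="img"})
E
```

```text
pics
{'clock': 0.0, 'joints': array([ 1.03358285e+00,  2.77143065e-01, -2.78966515e-02,  1.26798324e+00,
        1.77216648e-05,  1.46739790e+00]), 'joint_velocities': array([-4.39228917e-04,  8.25826762e-04, -5.57412026e-04,  1.65855212e-03,
        3.50156172e-05,  3.72531985e-04]), 'joint_torque': array([ 2.20907186e-04, -4.45509696e+01,  2.95200706e+01,  1.65242812e-02,
       -1.46749417e-04, -3.65414621e-06]), 'tcp_pos': array([0.26231297, 0.56643208, 0.23014601]), 'tcp_rot': array([ 2.15210519e-01,  9.76567045e-01, -1.05390178e-03, -3.58945420e-04]), 'wrist_force': array([ 0.16209344, -1.15326145, -0.15874517]), 'torque': array([ 0.04141635, -0.01732254,  0.0376543 ]), 'gripper_force': 0.0, 'grip_width': 0.08539210526079422}
side {'fx': 573.4140823098504, 'fy': 573.4140823098504, 'cx': 325.17329842500817, 'cy': 238.61359745258525, 'k1': -0.11824738012900876, 'extrinsics': array([[ 0.74567814, -0.66628698,  0.00507706, -0.38976497],
       [ 0.46181019,  0.52229967,  0.71689219, -0.31536116],
       [-0.48030768, -0.53222619,  0.69716556, -1.10883766],
       [ 0.        ,  0.        ,  0.        ,  1.        ]])}
top {'fx': 488.3708622284636, 'fy': 488.3708622284636, 'cx': 314.37558857027255, 'cy': 244.3948317498525, 'k1': -0.005315011103604052, 'extrinsics': array([[-9.18650736e-05, -9.99716050e-01,  2.38287790e-02,
        -1.63352185e-02],
       [ 9.86574336e-01,  3.80093868e-03,  1.63268589e-01,
        -5.64731001e-01],
       [-1.63312801e-01,  2.35238605e-02,  9.86293849e-01,
        -1.34771054e+00],
       [ 0.00000000e+00,  0.00000000e+00,  0.00000000e+00,
         1.00000000e+00]])}
```

View pics/side0.png

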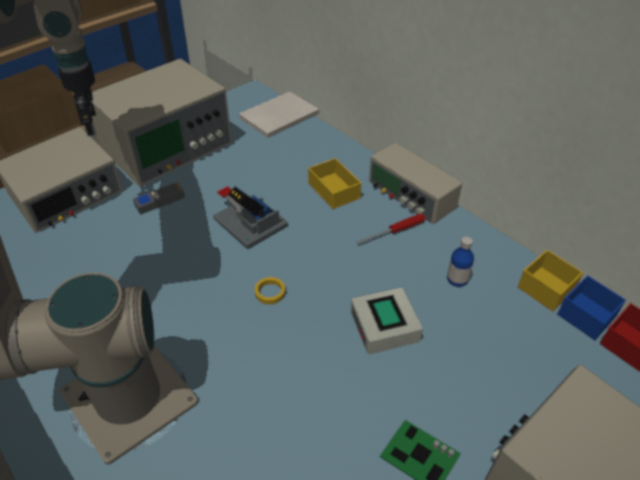

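View pics/top0.png

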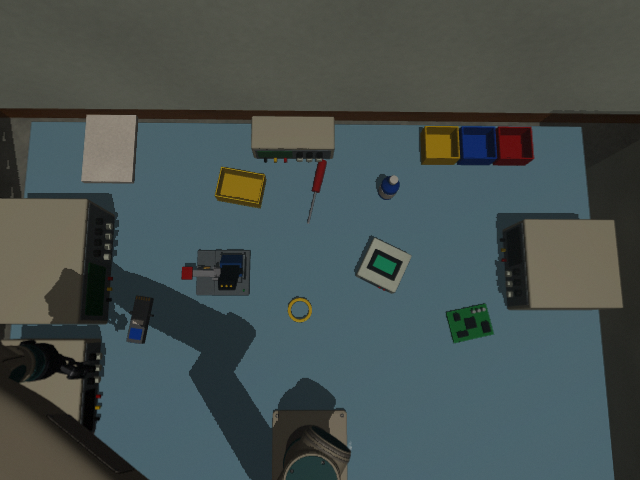

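The side view shows the dock at about (250,215) with its red pad at (224,191), the reader at (386,318) and the tape at (270,290). The top view shows the red pad at (187,273), the dock base at x 196–250, y 250–295, the window at (384,264) and the tape at (300,310). The dock is on the robot's left.

```bash
cat > h.py <<'E'
import numpy as np,cv2
from station import manip
def cap(n):
    c=manip.capture(n);c["K"]=np.array([[c["fx"],0,c["cx"]],[0,c["fy"],c["cy"]],[0,0,1]])
    c["D"]=np.array([c["k1"],0,0,0,0.]);c["F"]=np.diag([1,-1,-1])@c["extrinsics"][:3];return c
def ray(c,p):
    u=cv2.undistortPoints(np.array([[p]],float),c["K"],c["D"])[0,0]
    R,t=c["F"][:,:3],c["F"][:,3];d=R.T@np.array([u[0],u[1],1]);return -R.T@t,d
def plane(c,p,z):
    o,d=ray(c,p);return o+d*(z-o[2])/d[2]
def tri(c1,p1,c2,p2):
    (a,d),(b,e)=ray(c1,p1),ray(c2,p2)
    s,t=np.linalg.lstsq(np.c_[d,-e],b-a,rcond=None)[0];P,Q=a+s*d,b+t*e
    return (P+Q)/2,np.linalg.norm(P-Q)
def proj(c,P):
    return cv2.projectPoints(np.atleast_2d(P).astype(float),cv2.Rodrigues(c["F"][:,:3])[0],c["F"][:,3],c["K"],c["D"])[0][:,0]
def blob(c,lo,hi,box):
    x0,y0,x1,y1=box;m=cv2.inRange(cv2.cvtColor(c["img"],cv2.COLOR_BGR2HSV),np.array(lo),np.array(hi))
    k=np.zeros_like(m);k[y0:y1,x0:x1]=m[y0:y1,x0:x1];M=cv2.moments(k,True)
    cs=max(cv2.findContours(k,cv2.RETR_EXTERNAL,cv2.CHAIN_APPROX_NONE)[0],key=cv2.contourArea)
    return np.array([M["m10"],M["m01"]])/M["m00"],cs[:,0],M["m00"]
E
python3 - <<'E'
from h import *
np.set_printoptions(precision=4,suppress=True)
t,s=cap("top"),cap("side")
R=([0,150,80],[8,255,255]);G=([65,100,60],[95,255,255])
a,_,na=blob(t,*R,(170,255,210,290));b,_,nb=blob(s,*R,(205,180,240,205))
print("pad",a,na,b,nb,plane(t,a,.048),plane(s,b,.048),tri(t,a,s,b))
a,ca,na=blob(t,*G,(355,235,415,295));b,cb,nb=blob(s,*G,(360,285,415,335))
print("win",a,na,b,nb,plane(t,a,.05),plane(s,b,.05),tri(t,a,s,b))
for c,k in((t,ca),(s,cb)):
    w=np.array([plane(c,p,.05)[:2] for p in k]);r=cv2.minAreaRect((w*1000).astype(np.float32));print(r)
# white reader top
im=[]
for c,(x,y) in((t,(175,225)),(s,(190,160))):
    im.append(cv2.resize(c["img"][y:y+90,x:x+100],None,fx=4,fy=4,interpolation=cv2.INTER_CUBIC))
o=np.clip(np.hstack(im).astype(float)*1.6,0,255).astype(np.uint8);cv2.imwrite("pics/dock.png",o)
E
```

```text
pad [186.4609 272.3478] 115.0 [224.7258 191.5484] 62.0 [0.4836 0.3442 0.048 ] [0.4812 0.3479 0.048 ] (array([0.4817, 0.3447, 0.05  ]), np.float64(0.0039052705562483826))
win [384.3811 264.4717] 265.0 [386.3451 312.3363] 452.0 [ 0.5072 -0.214   0.05  ] [ 0.507  -0.2108  0.05  ] (array([ 0.506 , -0.2128,  0.053 ]), np.float64(0.0020409748126756885))
((507.1949462890625, -214.20729064941406), (59.34186553955078, 34.890953063964844), 63.18744659423828)
((507.1863708496094, -210.14434814453125), (64.58692932128906, 39.96774673461914), 65.35897064208984)
```

View pics/dock.png

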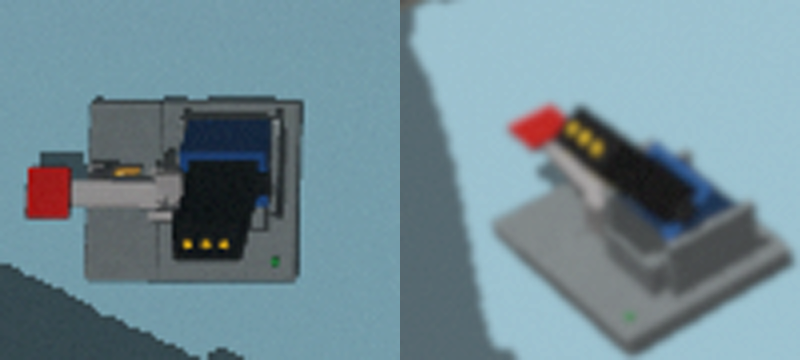

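The crop shows the dock base with top-view corners at about (198,250), (250,250), (249,295) and (196,295). The module's three yellow dots are at (227,286) in the top view, and the red pad is clear in both views.

Run:
```python
from h import *
np.set_printoptions(precision=4,suppress=True)
t,s=cap("top"),cap("side")
T=np.array([[92,100],[302,100],[298,280],[86,280]])/4+[175,225]-.4
S=np.array([[495-400,225],[630-400,342],[790-400,258]])/4+[190,160]-.4
W=np.array([plane(t,p,.018)[:2] for p in T]);X=np.array([plane(s,p,.018)[:2] for p in S])
print(W,X,sep="\n")
r=cv2.minAreaRect((W*1000).astype(np.float32));print(r)
# yaw from fits: base corners in dock frame
def fit(P,Q):  # rigid 2d
    a,b=P-P.mean(0),Q-Q.mean(0);th=np.arctan2((a[:,0]*b[:,1]-a[:,1]*b[:,0]).sum(),(a*b).sum())
    R=np.array([[np.cos(th),-np.sin(th)],[np.sin(th),np.cos(th)]]);o=Q.mean(0)-R@P.mean(0);return th,o,R,np.abs(P@R.T+o-Q).max()
D=np.array([[.065,.107],[.065,-.045],[-.065,-.045],[-.065,.107]])
pad=np.array([.4823,.3455])
for nm,P,Q in(("top",D,W),("both+",np.r_[D,D[[3,2,1]]],np.r_[W,X])):
    th,o,R,e=fit(P,Q);print(nm,th,o,e,"pad in dock",R.T@(pad-o))
# yellow dots
Y=([18,120,90],[35,255,255])
a,_,na=blob(t,*Y,(215,280,235,292));b,_,nb=blob(s,*Y,(228,185,245,203))
P,g=tri(t,a,s,b);print("dots",a,na,b,nb,P,g,"dock",R.T@(P[:2]-o))
```

```text
[[0.5529 0.322 ]
 [0.5535 0.1705]
 [0.4234 0.1706]
 [0.4232 0.3213]]
[[0.4214 0.3186]
 [0.4235 0.1744]
 [0.544  0.1683]]
((488.16082763671875, 246.0364990234375), (130.08737182617188, 151.51263427734375), 0.20703661441802979)
top 0.002597473340113433 [0.4883 0.2151] 0.0006643173370250166 pad in dock [-0.0057  0.1304]
both+ -0.007421497145656789 [0.4866 0.2149] 0.0072245631748325545 pad in dock [-0.0052  0.1306]
dots [226.    285.625] 8.0 [235.5 194. ] 14.0 [0.4376 0.218  0.1447] 0.002822038934128627 dock [-0.049   0.0028]
```

send_rows --rows '[{"turn":-8.3},{"turn":-8.3},{"turn":-8.3},{"y":-4},{"y":-4.5},{"y":-4.5},{"y":-4.5},{"y":-4.5,"x":-1},{"x":-4},{"x":-4}]' --fingers 1

```text
invalid input
```

send_rows --rows '[{"x":0,"y":0,"z":0,"turn":-8.3},{"x":0,"y":0,"z":0,"turn":-8.3},{"x":0,"y":0,"z":0,"turn":-8.3},{"x":0,"y":-4,"z":0,"turn":0},{"x":0,"y":-4.5,"z":0,"turn":0},{"x":0,"y":-4.5,"z":0,"turn":0},{"x":0,"y":-4.5,"z":0,"turn":0},{"x":-1,"y":-4.5,"z":0,"turn":0},{"x":-4,"y":0,"z":0,"turn":0},{"x":-4,"y":0,"z":0,"turn":0}]' --fingers 1

```text
clock: 1.3
tcp_pos: [0.3524, 0.3453, 0.2313]
tcp_rot: [-0.0, 1.0, 0.0, -0.0]
wrist_force: [0.6, 1.6, 1.0]
grip_width: 0.0005
gripper_force: 0.0
```

send_rows --rows '[{"x":-4,"y":0,"z":0,"turn":0},{"x":-4,"y":0,"z":0,"turn":0},{"x":-4,"y":0,"z":0,"turn":0},{"x":-1,"y":0,"z":4,"turn":0},{"x":0,"y":0,"z":4,"turn":0},{"x":0,"y":0,"z":4,"turn":0},{"x":0,"y":0,"z":3,"turn":0},{"x":0,"y":0,"z":1,"turn":0},{"x":0,"y":0,"z":0,"turn":0}]'

```text
clock: 2.2
tcp_pos: [0.4816, 0.3465, 0.0697]
tcp_rot: [-0.0, 1.0, -0.001, -0.002]
wrist_force: [0.5, 0.6, -0.0]
grip_width: -0.0001
gripper_force: 0.0
```

Run:
```python
from h import *
print(manip.sense()["tcp_pos"])
t,s=cap("top"),cap("side")
im=[cv2.resize(c["img"][y:y+90,x:x+100],None,fx=4,fy=4,interpolation=cv2.INTER_CUBIC) for c,(x,y) in((t,(160,225)),(s,(190,150)))]
cv2.imwrite("pics/press.png",np.clip(np.hstack(im).astype(float)*1.6,0,255).astype(np.uint8))
```

```text
[0.48157123 0.34650836 0.06973671]
```

View pics/press.png

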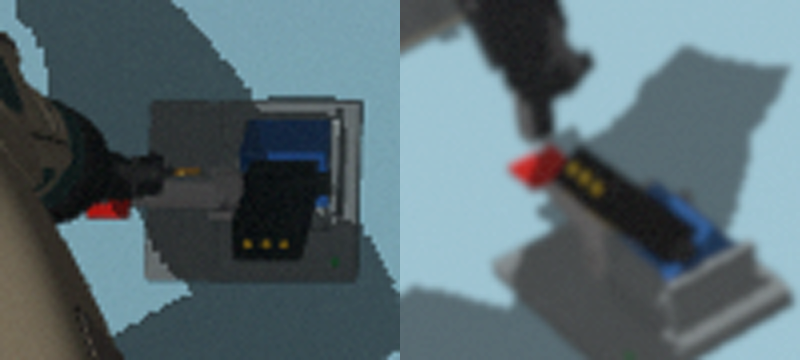

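The shut fingers are directly above the red pad (side crop (540,130), pad (540,168)). I'll press now.

send_rows --rows '[{"x":0,"y":0,"z":1.0,"turn":0},{"x":0,"y":0,"z":0.6,"turn":0},{"x":0,"y":0,"z":0.5,"turn":0},{"x":0,"y":0,"z":0.5,"turn":0},{"x":0,"y":0,"z":0.5,"turn":0},{"x":0,"y":0,"z":0.5,"turn":0}]'

```text
clock: 2.9
tcp_pos: [0.4835, 0.3477, 0.0353]
tcp_rot: [-0.001, 1.0, 0.0, 0.001]
wrist_force: [1.0, 1.5, 0.3]
grip_width: 0.0001
gripper_force: 0.3
```

send_rows --rows '[{"x":0,"y":0,"z":0.4,"turn":0},{"x":0,"y":0,"z":0.2,"turn":0},{"x":0,"y":0,"z":0.2,"turn":0},{"x":0,"y":0,"z":0,"turn":0}]'

```text
clock: 3.3
tcp_pos: [0.4825, 0.3468, 0.0267]
tcp_rot: [-0.0, 1.0, -0.0, -0.0]
wrist_force: [-0.3, 0.5, -0.1]
grip_width: -0.0002
gripper_force: 0.0
```

send_rows --rows '[{"x":0,"y":0,"z":-3,"turn":0},{"x":0,"y":0,"z":-5,"turn":0},{"x":0,"y":0,"z":-5,"turn":0},{"x":5,"y":0,"z":-4,"turn":0},{"x":5,"y":0,"z":0,"turn":0},{"x":5,"y":0,"z":0,"turn":0},{"x":0,"y":0,"z":0,"turn":0}]' --fingers 0

```text
clock: 4.0
tcp_pos: [0.3373, 0.3451, 0.1878]
tcp_rot: [-0.002, 1.0, -0.001, -0.003]
wrist_force: [0.4, 0.5, 0.5]
grip_width: 0.0857
gripper_force: 0.0
```

Run:
```python
from h import *
np.set_printoptions(precision=4,suppress=True)
t,s=cap("top"),cap("side")
R=([0,150,60],[8,255,255]);Y=([18,120,60],[35,255,255])
for nm,c,b in(("top",t,(170,255,210,290)),("side",s,(205,180,240,215))):
    try:
        a,_,n=blob(c,*R,b);print(nm,a,n,proj(c,[[.482,.3435,.051],[.482,.3405,.023]]))
    except Exception as e:print(nm,e)
try:
    a,_,na=blob(t,*Y,(215,280,235,292));b,_,nb=blob(s,*Y,(228,180,245,203));print("dots",a,na,b,nb,tri(t,a,s,b))
except Exception as e:print(e)
im=[cv2.resize(c["img"][y:y+90,x:x+100],None,fx=4,fy=4,interpolation=cv2.INTER_CUBIC) for c,(x,y) in((t,(160,225)),(s,(190,150)))]
cv2.imwrite("pics/after.png",np.clip(np.hstack(im).astype(float)*1.6,0,255).astype(np.uint8))
```

```text
top max() iterable argument is empty
side [226. 200.] 29.0 [[225.7937 191.3325]
 [227.641  200.0855]]
dots [226.     285.5833] 12.0 [235.7436 194.0513] 39.0 (array([0.4379, 0.2179, 0.1444]), np.float64(0.0023648971079240143))
```

View pics/after.png

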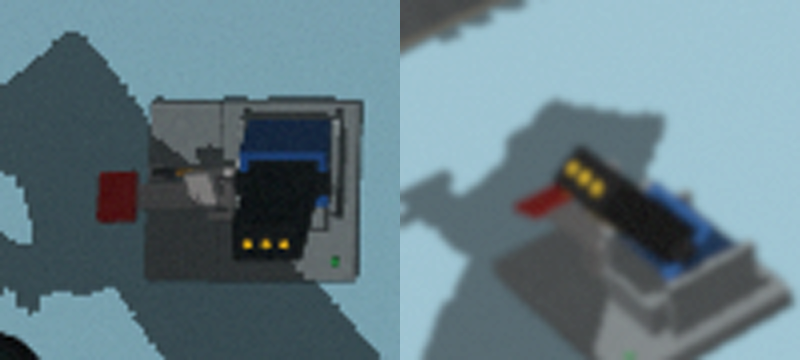

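The lever is down and holding: the side pixel (226,200) matches a pad height of 23 mm. The module still stands in the nest. Next I'll grip it across its width.

send_rows --rows '[{"x":-2,"y":-4,"z":0,"turn":0},{"x":-3,"y":-4,"z":0,"turn":0},{"x":-3,"y":-4,"z":0,"turn":0},{"x":-3.5,"y":-0.8,"z":0,"turn":0},{"x":0,"y":0,"z":2,"turn":0},{"x":0,"y":0,"z":2,"turn":0},{"x":0,"y":0,"z":2,"turn":0},{"x":0,"y":0,"z":1.5,"turn":0},{"x":0,"y":0,"z":1,"turn":0},{"x":0,"y":0,"z":0,"turn":0}]'

```text
clock: 5.1
tcp_pos: [0.459, 0.2186, 0.1021]
tcp_rot: [0.0, 1.0, -0.001, -0.001]
wrist_force: [-1.0, 0.0, 0.0]
grip_width: 0.0855
gripper_force: 0.0
```

send_rows --rows '[{"x":0.7,"y":-0.1,"z":0,"turn":0},{"x":0,"y":0,"z":0,"turn":0}]'

```text
clock: 5.3
tcp_pos: [0.4518, 0.2182, 0.1043]
tcp_rot: [-0.0, 1.0, 0.0, 0.0]
wrist_force: [0.5, 0.1, -0.0]
grip_width: 0.0855
gripper_force: 0.0
```

send_rows --rows '[{"x":0,"y":0,"z":0,"turn":0},{"x":0,"y":0,"z":0,"turn":0},{"x":0,"y":0,"z":0,"turn":0},{"x":0,"y":0,"z":0,"turn":0},{"x":0,"y":0,"z":0,"turn":0},{"x":0,"y":0,"z":0,"turn":0},{"x":0,"y":0,"z":0,"turn":0},{"x":0,"y":0,"z":0,"turn":0}]' --fingers 1

```text
clock: 6.1
tcp_pos: [0.4523, 0.2186, 0.1043]
tcp_rot: [-0.0, 1.0, 0.0, 0.0]
wrist_force: [-2.2, 0.6, 5.7]
grip_width: 0.0442
gripper_force: 60.9
```

send_rows --rows '[{"x":0.29,"y":0,"z":-0.41,"turn":0},{"x":0.57,"y":0,"z":-0.82,"turn":0},{"x":0.57,"y":0,"z":-0.82,"turn":0},{"x":0.57,"y":0,"z":-0.82,"turn":0},{"x":0.57,"y":0,"z":-0.82,"turn":0},{"x":0.57,"y":0,"z":-0.82,"turn":0},{"x":0.57,"y":0,"z":-0.82,"turn":0},{"x":0.29,"y":0,"z":-0.41,"turn":0},{"x":0,"y":0,"z":0,"turn":0},{"x":0,"y":0,"z":0,"turn":0}]'

```text
clock: 7.1
tcp_pos: [0.4116, 0.2182, 0.1607]
tcp_rot: [-0.0, 1.0, -0.0, -0.0]
wrist_force: [0.5, 0.6, -2.2]
grip_width: 0.0443
gripper_force: 61.3
```

Run:
```python
from h import *
t,s=cap("top"),cap("side")
im=[cv2.resize(c["img"][y:y+100,x:x+100],None,fx=4,fy=4,interpolation=cv2.INTER_CUBIC) for c,(x,y) in((t,(175,230)),(s,(190,140)))]
cv2.imwrite("pics/pull.png",np.clip(np.hstack(im).astype(float)*2,0,255).astype(np.uint8))
```

```text
(no output)
```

View pics/pull.png

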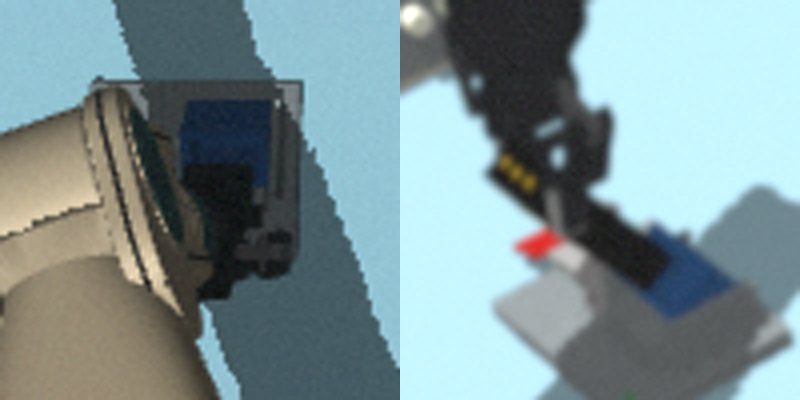

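The module is fully out, still leaning 35° in the grip, with the lever still down. I can't tilt the tool, so I'll pivot the module upright in the pads by pushing its back against the outer edge of the nest's front rim.

send_rows --rows '[{"x":1,"y":0,"z":0,"turn":0},{"x":1.3,"y":0,"z":0,"turn":0},{"x":1,"y":0,"z":0.5,"turn":0},{"x":0,"y":0,"z":1,"turn":0},{"x":0,"y":0,"z":1,"turn":0},{"x":0,"y":0,"z":1,"turn":0},{"x":0,"y":0,"z":0.7,"turn":0},{"x":0,"y":0,"z":0.3,"turn":0},{"x":0,"y":0,"z":0,"turn":0}]'

```text
clock: 8.1
tcp_pos: [0.3787, 0.218, 0.1152]
tcp_rot: [-0.0, 1.0, -0.0, -0.001]
wrist_force: [-0.9, -0.2, -1.0]
grip_width: 0.0443
gripper_force: 61.3
```

send_rows --rows '[{"x":-0.5,"y":0,"z":0,"turn":0},{"x":-0.5,"y":0,"z":0,"turn":0},{"x":-0.5,"y":0,"z":0,"turn":0},{"x":-0.5,"y":0,"z":0,"turn":0},{"x":-0.5,"y":0,"z":0,"turn":0},{"x":-0.5,"y":0,"z":0,"turn":0}]'

```text
clock: 8.7
tcp_pos: [0.4045, 0.2183, 0.1162]
tcp_rot: [-0.001, 1.0, 0.001, -0.005]
wrist_force: [-19.0, -0.1, 22.5]
grip_width: 0.0443
gripper_force: 63.6
```

```bash
cat >> h.py <<'E'
def dots(s):
    tcp=manip.sense()["tcp_pos"];q=proj(s,[tcp+[-.012,0,.04]])[0].astype(int)
    a,k,n=blob(s,[18,120,60],[35,255,255],(q[0]-25,q[1]-25,q[0]+25,q[1]+25))
    o,d=ray(s,a);P=o+d*(tcp[1]-o[1])/d[1];return a,n,P-tcp
E
python3 - <<'E'
from h import *
s=cap("side");print(dots(s))
im=cv2.resize(s["img"][150:250,180:290],None,fx=5,fy=5,interpolation=cv2.INTER_CUBIC)
cv2.imwrite("pics/push.png",np.clip(im.astype(float)*2.2,0,255).astype(np.uint8))
E
```

```text
(array([220.5       , 200.66666667]), 6.0, array([-0.01019692,  0.        ,  0.03218123]))
```

View pics/push.png

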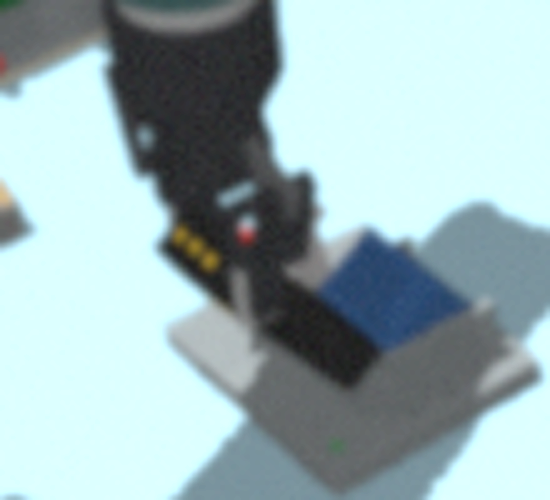

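send_rows --rows '[{"x":0.6,"y":0,"z":0,"turn":0},{"x":0.6,"y":0,"z":0,"turn":0},{"x":0,"y":0,"z":0.5,"turn":0},{"x":0,"y":0,"z":0.5,"turn":0},{"x":-0.4,"y":0,"z":0,"turn":0},{"x":-0.4,"y":0,"z":0,"turn":0}]'

```text
clock: 9.35
tcp_pos: [0.3956, 0.2188, 0.1089]
tcp_rot: [-0.001, 1.0, 0.001, -0.01]
wrist_force: [-39.4, -1.0, 55.5]
grip_width: 0.0438
gripper_force: 67.4
```

send_rows --rows '[{"x":-0.45,"y":0,"z":-0.35,"turn":0},{"x":-0.45,"y":0,"z":-0.3,"turn":0},{"x":-0.4,"y":0,"z":-0.25,"turn":0},{"x":-0.4,"y":0,"z":-0.25,"turn":0}]'

```text
clock: 9.75
tcp_pos: [0.4178, 0.2187, 0.1178]
tcp_rot: [-0.001, 1.0, 0.001, -0.004]
wrist_force: [-9.2, -0.9, 7.2]
grip_width: 0.0442
gripper_force: 61.5
```

```bash
python3 -c "
from h import *
print(dots(cap('side')))"
```

```text
(array([222.5, 194.5]), 4.0, array([-1.69112080e-02,  2.77555756e-17,  4.40203732e-02]))
```

send_rows --rows '[{"x":0.5,"y":0,"z":-1,"turn":0},{"x":1,"y":0,"z":-3,"turn":0},{"x":1,"y":0,"z":-4,"turn":0},{"x":0,"y":0,"z":-4,"turn":0},{"x":0,"y":0,"z":0,"turn":0},{"x":0,"y":0,"z":0,"turn":0}]'

```text
clock: 10.4
tcp_pos: [0.3983, 0.2186, 0.2387]
tcp_rot: [-0.0, 1.0, 0.001, 0.002]
wrist_force: [0.4, 0.1, -1.8]
grip_width: 0.0444
gripper_force: 61.9
```

Run:
```python
from h import *
s=cap("side");print(dots(s));tcp=manip.sense()["tcp_pos"];q=proj(s,[tcp])[0].astype(int);print(tcp,q)
x,y=q[0]-40,q[1]-45
im=cv2.resize(s["img"][y:y+130,x:x+110],None,fx=4.5,fy=4.5,interpolation=cv2.INTER_CUBIC);print(x,y)
cv2.imwrite("pics/lift.png",np.clip((im/255.)**.5*255,0,255).astype(np.uint8))
```

```text
(array([208.28571429, 155.        ]), 7.0, array([-0.01497087,  0.        ,  0.04592466]))
[0.3970319  0.21808909 0.23716929] [216 169]
176 124
```

View pics/lift.png

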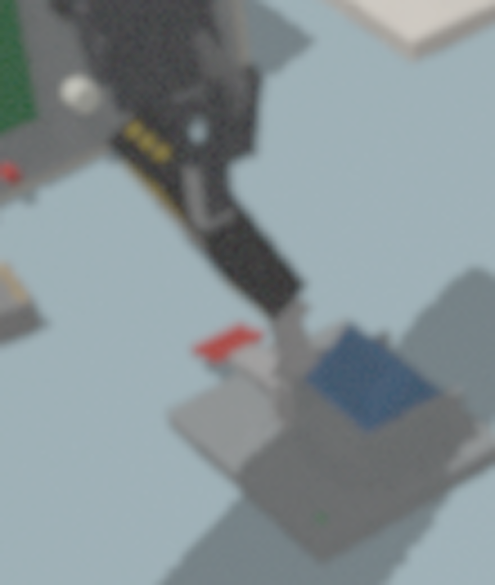

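```bash
cat >> h.py <<'E'
def aty(c,p,y):
    o,d=ray(c,p);return o+d*(y-o[1])/d[1]
E
python3 - <<'E'
from h import *
s=cap("side");tcp=manip.sense()["tcp_pos"]
f=lambda u,v:aty(s,(176+u/4.5-.4,124+v/4.5-.4),tcp[1]-.0225)-tcp
A,B=f(278,312),f(300,285);print(A,B,np.linalg.norm(A-B),np.degrees(np.arctan2((B-A)[2],(B-A)[0])))
m=(A+B)/2;_,_,d=dots(s);v=d-m;v[1]=0;print(m,d,np.linalg.norm(v),np.degrees(np.arctan2(-v[0],v[2])))
E
```

```text
[ 0.03156248 -0.0225     -0.06902086] [ 0.04637153 -0.0225     -0.0594521 ] 0.01763148431301346 32.86825138980955
[ 0.03896701 -0.0225     -0.06423648] [-1.68975444e-02 -1.66533454e-16  4.77071719e-02] 0.12510886804419252 26.521109028863478
```

Pushing turned the module from 35° to about 26° of lean (bottom end at crop (289,298), dots at (148,141)). The lever pad is still down. I'll repeat the push, following the pivot arc.

send_rows --rows '[{"x":0,"y":0,"z":3,"turn":0},{"x":0,"y":0,"z":4,"turn":0},{"x":0,"y":0,"z":4,"turn":0},{"x":0,"y":0,"z":1.5,"turn":0},{"x":0,"y":0,"z":0.4,"turn":0},{"x":-0.4,"y":0,"z":0,"turn":0},{"x":-0.4,"y":0,"z":0,"turn":0},{"x":-0.4,"y":0,"z":0,"turn":0},{"x":0,"y":0,"z":0,"turn":0}]'

```text
clock: 11.4
tcp_pos: [0.4066, 0.2182, 0.1086]
tcp_rot: [-0.0, 1.0, 0.0, -0.003]
wrist_force: [-6.7, 0.4, -1.3]
grip_width: 0.0447
gripper_force: 61.9
```

send_rows --rows '[{"x":-0.4,"y":0,"z":-0.1,"turn":0},{"x":-0.4,"y":0,"z":-0.15,"turn":0},{"x":-0.4,"y":0,"z":-0.15,"turn":0}]'

```text
clock: 11.7
tcp_pos: [0.418, 0.2182, 0.1126]
tcp_rot: [-0.001, 1.0, 0.0, -0.003]
wrist_force: [-8.3, 0.6, -0.6]
grip_width: 0.0442
gripper_force: 62.0
```

send_rows --rows '[{"x":-0.4,"y":0,"z":-0.1,"turn":0},{"x":-0.4,"y":0,"z":-0.1,"turn":0},{"x":-0.4,"y":0,"z":-0.1,"turn":0},{"x":-0.4,"y":0,"z":-0.1,"turn":0},{"x":-0.4,"y":0,"z":-0.1,"turn":0}]'

```text
clock: 12.2
tcp_pos: [0.4384, 0.2182, 0.1175]
tcp_rot: [-0.001, 1.0, 0.0, -0.003]
wrist_force: [-6.2, -0.5, -1.4]
grip_width: 0.0444
gripper_force: 62.0
```

```bash
python3 -c "
from h import *
print(dots(cap('side')))"
```

```text
(array([228.97826087, 199.86956522]), 46.0, array([-2.25916820e-02, -1.38777878e-16,  2.06463718e-02]))
```

send_rows --rows '[{"x":-0.4,"y":0,"z":0,"turn":0},{"x":-0.3,"y":0,"z":0,"turn":0},{"x":0,"y":0,"z":0,"turn":0},{"x":1,"y":0,"z":0,"turn":0},{"x":2,"y":0,"z":0,"turn":0},{"x":2,"y":0,"z":-3,"turn":0},{"x":0,"y":0,"z":-4,"turn":0},{"x":0,"y":0,"z":-4,"turn":0},{"x":0,"y":0,"z":0,"turn":0},{"x":0,"y":0,"z":0,"turn":0}]'

```text
clock: 13.25
tcp_pos: [0.3998, 0.2189, 0.2298]
tcp_rot: [-0.0, 1.0, 0.001, 0.003]
wrist_force: [-0.5, 0.4, -2.4]
grip_width: 0.0446
gripper_force: 62.6
```

Run:
```python
from h import *
s=cap("side");tcp=manip.sense()["tcp_pos"];q=proj(s,[tcp])[0].astype(int);print(tcp,q)
x,y=q[0]-40,q[1]-40
im=cv2.resize(s["img"][y:y+90,x:x+90],None,fx=6,fy=6,interpolation=cv2.INTER_CUBIC);print(x,y)
cv2.imwrite("pics/up.png",np.clip((im/255.)**.5*255,0,255).astype(np.uint8))
```

```text
[0.39843017 0.21835582 0.22806266] [217 172]
177 132
```

View pics/up.png

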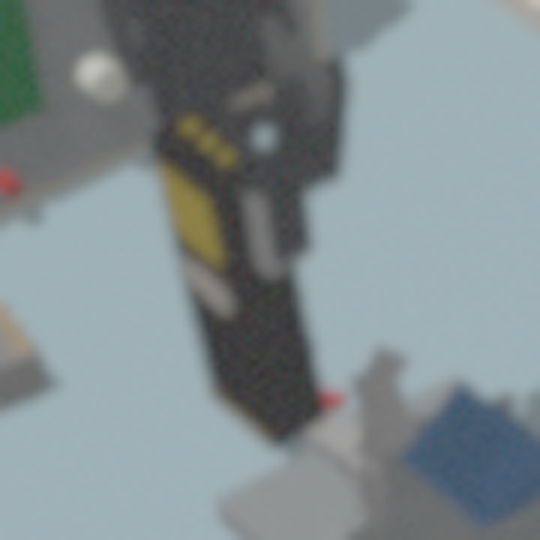

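The module now hangs nearly upright: bottom corners at crop (215,392), (278,440) and (320,405), front edge top at (163,158).

Run:
```python
from h import *
np.set_printoptions(precision=4,suppress=True)
s=cap("side");tcp=manip.sense()["tcp_pos"]
f=lambda u,v,dy:aty(s,(177+u/6-.4,132+v/6-.4),tcp[1]+dy)-tcp
a,b=f(163,158,.0225),f(215,392,.0225);v=a-b;print("front +y edge",a,b,np.linalg.norm(v),np.degrees(np.arctan2(-v[0],v[2])))
A,B=f(278,440,-.0225),f(320,405,-.0225);d=B-A;print("bottom -y edge",A,B,np.linalg.norm(d),np.degrees(np.arctan2(d[2],d[0])))
c=f(278,440,-.0225);e=f(240,265,-.0225);v=e-c;print(np.linalg.norm(v))
```

```text
front +y edge [-0.0157  0.0225  0.0364] [-0.0104  0.0225 -0.0772] 0.11371639979577347 2.6264480755380664
bottom -y edge [-0.0111 -0.0225 -0.0722] [ 0.0089 -0.0225 -0.0662] 0.020920241462301543 16.547563326614547
0.08575757339924832
```

```bash
cat >> h.py <<'E'
def lean(s,half=.0225,rows=(-.05,-.068)):
    # module silhouette edges below the fingers, half-level crossings; tool y along world y
    tcp=manip.sense()["tcp_pos"];g=cv2.cvtColor(s["img"],cv2.COLOR_BGR2GRAY).astype(float)
    out=[]
    for sx,sy in((-1,1),(1,-1)):
        z0,z1=[proj(s,[tcp+[sx*.014,sy*half,z]])[0] for z in rows];pts=[]
        for r in range(int(np.ceil(z0[1])),int(z1[1])+1):
            xc=z0[0]+(z1[0]-z0[0])*(r-z0[1])/(z1[1]-z0[1]);xs=np.arange(int(xc)-6,int(xc)+8);p=g[r,xs]
            if sx>0:xs,p=xs[::-1],p[::-1]
            h=(p[0]+p.min())/2;i=np.argmax(p<h)
            if i: pts.append([xs[i-1]+(p[i-1]-h)/(p[i-1]-p[i])*(xs[i]-xs[i-1]),r])
        W=np.array([aty(s,p,tcp[1]+sy*half)-tcp for p in pts]);k=np.polyfit(W[:,2],W[:,0],1)
        out.append((len(pts),np.degrees(np.arctan(-k[0])),np.polyval(k,-.07),np.abs(np.polyval(k,W[:,2])-W[:,0]).max()))
    return out
E
python3 -c "
from h import *
s=cap('side');print(lean(s),lean(s,rows=(-.028,-.066)))"
```

```text
[(6, np.float64(3.8148793021055174), np.float64(-0.013877239428786763), np.float64(0.00015091745315481964)), (7, np.float64(9.411252016481269), np.float64(0.009627532236436583), np.float64(0.0009616997704633831))] [(13, np.float64(4.408223890188394), np.float64(-0.013737602234243456), np.float64(0.00023059953052693288)), (13, np.float64(1.97492465586749), np.float64(0.007655770455693097), np.float64(0.0012755492479050914))]
```

send_rows --rows '[{"x":0,"y":0,"z":4,"turn":0},{"x":0,"y":0,"z":4,"turn":0},{"x":0,"y":0,"z":2,"turn":0},{"x":0,"y":0,"z":1,"turn":0},{"x":-2,"y":0,"z":0,"turn":0},{"x":-1.6,"y":0,"z":0,"turn":0},{"x":-0.6,"y":0,"z":0,"turn":0},{"x":-0.4,"y":0,"z":0,"turn":0},{"x":-0.4,"y":0,"z":0,"turn":0},{"x":-0.3,"y":0,"z":0,"turn":0}]'

```text
clock: 14.4
tcp_pos: [0.4472, 0.2181, 0.1168]
tcp_rot: [-0.001, 1.0, 0.0, -0.004]
wrist_force: [-6.3, 0.3, 1.3]
grip_width: 0.0441
gripper_force: 62.7
```

send_rows --rows '[{"x":0,"y":0,"z":0,"turn":0},{"x":1.2,"y":0,"z":0,"turn":0},{"x":2,"y":0,"z":0,"turn":0},{"x":2,"y":0,"z":-3,"turn":0},{"x":0,"y":0,"z":-4,"turn":0},{"x":0,"y":0,"z":-4,"turn":0},{"x":0,"y":0,"z":0,"turn":0},{"x":0,"y":0,"z":0,"turn":0},{"x":0,"y":0,"z":0,"turn":0}]'

```text
clock: 15.3
tcp_pos: [0.3978, 0.2178, 0.2263]
tcp_rot: [-0.0, 1.0, -0.0, -0.001]
wrist_force: [-0.7, -0.4, -1.9]
grip_width: 0.0443
gripper_force: 62.5
```

```bash
python3 -c "
from h import *
s=cap('side');print(manip.sense()['tcp_pos'],lean(s),lean(s,rows=(-.028,-.066)))"
```

```text
[0.39755224 0.2176988  0.22581077] [(6, np.float64(3.658875580478068), np.float64(-0.015231534618036249), np.float64(8.612489265420742e-05)), (6, np.float64(12.838432977531276), np.float64(0.00915460026318761), np.float64(0.00029663192479334726))] [(13, np.float64(3.3407568572249184), np.float64(-0.01527629292652112), np.float64(0.0002962977174997654)), (13, np.float64(1.292580662939), np.float64(0.0060980249507280575), np.float64(0.0013999784103701715))]
```

send_rows --rows '[{"x":0,"y":0,"z":4,"turn":0},{"x":0,"y":0,"z":4,"turn":0},{"x":0,"y":0,"z":2,"turn":0},{"x":0,"y":0,"z":0.9,"turn":0},{"x":-2,"y":0,"z":0,"turn":0},{"x":-1.8,"y":0,"z":0,"turn":0},{"x":-0.6,"y":0,"z":0,"turn":0},{"x":-0.5,"y":0,"z":0,"turn":0},{"x":-0.4,"y":0,"z":0,"turn":0},{"x":-0.3,"y":0,"z":0,"turn":0}]'

```text
clock: 16.35
tcp_pos: [0.4508, 0.218, 0.1174]
tcp_rot: [-0.001, 1.0, -0.0, -0.004]
wrist_force: [-6.5, 0.4, 2.2]
grip_width: 0.0445
gripper_force: 62.8
```

send_rows --rows '[{"x":0,"y":0,"z":0,"turn":0},{"x":1.2,"y":0,"z":0,"turn":0},{"x":2,"y":0,"z":0,"turn":0},{"x":2,"y":0,"z":-3,"turn":0},{"x":0,"y":0,"z":-4,"turn":0},{"x":0,"y":0,"z":-4,"turn":0},{"x":0,"y":0,"z":0,"turn":0},{"x":0,"y":0,"z":0,"turn":0},{"x":0,"y":0,"z":0,"turn":0}]'

```text
clock: 17.25
tcp_pos: [0.4017, 0.2178, 0.2273]
tcp_rot: [-0.0, 1.0, -0.0, -0.001]
wrist_force: [-0.2, -0.1, -2.3]
grip_width: 0.0442
gripper_force: 62.7
```

```bash
python3 -c "
from h import *
s=cap('side');print(manip.sense()['tcp_pos'],lean(s),lean(s,rows=(-.028,-.066)))"
```

```text
[0.40147393 0.21769665 0.22679537] [(6, np.float64(-0.6108716062981169), np.float64(-0.018990739276696866), np.float64(0.0001916863437815483)), (7, np.float64(6.058390817927235), np.float64(0.004359483495639327), np.float64(0.0008072127226483213))] [(13, np.float64(0.7449460581237911), np.float64(-0.018658233968344456), np.float64(0.00034947681306345124)), (13, np.float64(-2.8341879118129882), np.float64(0.0014634617462480986), np.float64(0.0010278192392614099))]
```

The module is upright to within about 1.5°. Next, carry it to the reader.

send_rows --rows '[{"x":-0.5,"y":-2,"z":0,"turn":0},{"x":-1,"y":-4,"z":0,"turn":0},{"x":-1.1,"y":-4.5,"z":0,"turn":0},{"x":-1.2,"y":-4.5,"z":0,"turn":0},{"x":-1.2,"y":-4.5,"z":0,"turn":0},{"x":-1.2,"y":-4.5,"z":0,"turn":0},{"x":-1.2,"y":-4.5,"z":0,"turn":0},{"x":-1.2,"y":-4.5,"z":0,"turn":0},{"x":-1,"y":-4,"z":0,"turn":0},{"x":-0.7,"y":-3,"z":0,"turn":0}]'

```text
clock: 18.3
tcp_pos: [0.5056, -0.184, 0.2263]
tcp_rot: [0.001, 1.0, 0.0, -0.001]
wrist_force: [1.0, 0.2, -1.5]
grip_width: 0.0441
gripper_force: 62.5
```

send_rows --rows '[{"x":-0.5,"y":-2,"z":0,"turn":0},{"x":-0.2,"y":-1.2,"z":0,"turn":0},{"x":0,"y":0,"z":0,"turn":6},{"x":0,"y":0,"z":0,"turn":7},{"x":0,"y":0,"z":0,"turn":7},{"x":0,"y":0,"z":0,"turn":5.7},{"x":0,"y":0,"z":0,"turn":0},{"x":0,"y":0,"z":0,"turn":0}]'

```text
clock: 19.1
tcp_pos: [0.5129, -0.2127, 0.228]
tcp_rot: [0.22, 0.975, 0.0, -0.001]
wrist_force: [0.4, -0.6, -1.2]
grip_width: 0.0447
gripper_force: 62.5
```

send_rows --rows '[{"x":0.1,"y":-0.1,"z":1,"turn":0},{"x":0,"y":0,"z":1,"turn":0},{"x":0,"y":0,"z":0.8,"turn":0},{"x":0,"y":0,"z":0,"turn":0},{"x":0,"y":0,"z":0,"turn":0},{"x":0,"y":0,"z":0,"turn":0}]'

```text
clock: 19.7
tcp_pos: [0.5122, -0.2144, 0.2007]
tcp_rot: [0.222, 0.975, -0.0, 0.0]
wrist_force: [-0.2, 0.6, -1.5]
grip_width: 0.0445
gripper_force: 62.5
```

Run:
```python
from h import *
np.set_printoptions(precision=4,suppress=True)
s,t=cap("side"),cap("top");tcp=manip.sense()["tcp_pos"]
q=proj(s,[tcp])[0].astype(int);x,y=q[0]-50,q[1]-40;print(tcp,x,y)
im=cv2.resize(s["img"][y:y+110,x:x+100],None,fx=5.4,fy=5.4,interpolation=cv2.INTER_CUBIC)
im=np.clip((im/255.)**.6*255,0,255).astype(np.uint8)
cv2.imwrite("pics/end.png",im)
```

```text
[ 0.5123 -0.2144  0.201 ] 345 222
```

View pics/end.png

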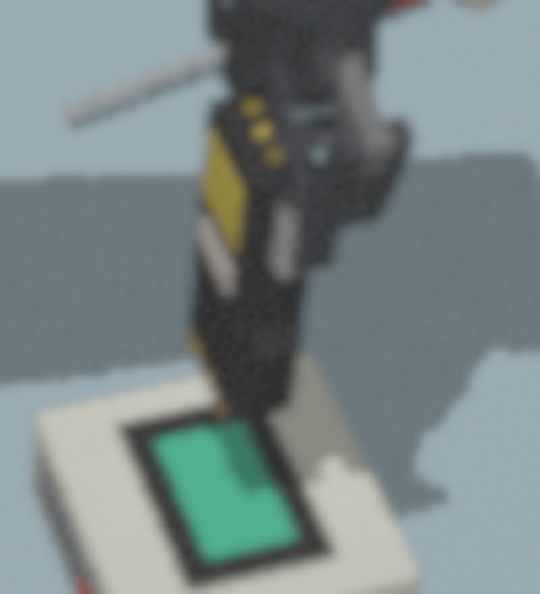

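The module hangs upright above the window. Its front contact-end corners are at crop (193,348) and (226,415), and the back one at about (288,405).

Run:
```python
from h import *
from scipy.optimize import least_squares
np.set_printoptions(precision=4,suppress=True)
s=cap("side");tcp=manip.sense()["tcp_pos"]
px=np.array([[193,348],[226,415],[288,405]])/5.4+[345,222]-.4
L=np.array([[-.014,.0225],[-.014,-.0225],[.014,-.0225]])
r=np.radians(-25.7);R=np.array([[np.cos(r),-np.sin(r)],[np.sin(r),np.cos(r)]])
# back-project each corner to the bottom plane at z, compare the centre got from each corner
for z in(.117,.120,.123,.126,.129):
    C=[plane(s,p,z)[:2]-R@l for p,l in zip(px,L)];print(z,np.array(C).ravel(),np.mean(C,0))
a,k,n=blob(s,[65,100,60],[95,255,255],(360,285,415,335));
# vertical edges: front/+y from (207,130)-(193,345); back/-y from (303,285)-(290,400)
for (p1,p2),l in((((212,130),(193,345)),L[0]),(((303,285),(290,400)),L[2])):
    q=R@l+tcp[:2]-R@[.0045,0]
    v=proj(s,[np.r_[q,.12],np.r_[q,.2]])
    d=v[1]-v[0];e=np.array(p1)-p2;print("edge tilt deg img",np.degrees(np.arctan2(d[0],-d[1])),np.degrees(np.arctan2(e[0],-e[1])))
```

```text
0.117 [ 0.5075 -0.2149  0.5126 -0.2055  0.5081 -0.2055] [ 0.5094 -0.2086]
0.12 [ 0.5054 -0.2165  0.5106 -0.2071  0.506  -0.207 ] [ 0.5074 -0.2102]
0.123 [ 0.5034 -0.2182  0.5086 -0.2087  0.504  -0.2085] [ 0.5053 -0.2118]
0.126 [ 0.5014 -0.2199  0.5066 -0.2103  0.5019 -0.2101] [ 0.5033 -0.2134]
0.129 [ 0.4993 -0.2216  0.5046 -0.2119  0.4999 -0.2116] [ 0.5013 -0.215 ]
edge tilt deg img 6.250431437550327 5.050228424832808
edge tilt deg img 8.683723462593052 6.449534703842278
```

send_rows --rows '[{"x":0,"y":0,"z":0.3,"turn":0},{"x":0,"y":0,"z":0,"turn":0},{"x":0,"y":0,"z":0,"turn":0},{"x":0,"y":0,"z":0,"turn":0},{"x":0,"y":0,"z":0,"turn":0}]'

```text
clock: 20.35
tcp_pos: [0.512, -0.2142, 0.1975]
tcp_rot: [0.222, 0.975, 0.0, 0.0]
wrist_force: [0.4, -0.2, -1.6]
grip_width: 0.0445
gripper_force: 62.5
```

```bash
python3 -c "
from h import *
s=cap('side');print(blob(s,[0,150,60],[8,255,255],(205,180,240,215))[0],manip.sense()['tcp_pos'])
print(manip.close_job())"
```

```text
[226.         199.97435897] [ 0.51199364 -0.21417925  0.19751217]
the job is handed in; nothing more can be done
None
```

The job is handed in at about 20 s: the lever is latched down, and the gripper is holding the module upright to within about 2° over the middle of the reader window, contacts about 70 mm above it; to turn it upright I pushed it against the front of the dock's nest, peaking at about 68 N at the wrist.

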